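# Seat a batten in the drilling jig and shut its leaf

## Robot

A 7-joint arm with a two-finger parallel gripper is mounted at the origin on a cart in front of the work surface, level with it; the furniture and walls round the work are solid. World frame = base frame: x ahead of the robot, y to its left, z up, the work surface at z = 0. Lengths are in m, angles in degrees, forces in N, time in s.
With the tool pointing down it reaches from about 0.4 to 0.85 m from the base axis. Payload 10.4 kg.
Tool frame: the origin (TCP) lies midway between the tips of the shut fingers; the grasp point (between the pads) lies 19 mm behind it; z points along the fingers, y is the direction in which the jaws open and shut (so a half turn about z gives the same grasp; the last joint's range is limited). The gripper opens to 85 mm and grips with 20 to 120 N. Pads are 22 mm wide; open, the fingers measure 114 mm over their backs; the gripper's body (76 mm by 85 mm) begins 54 mm behind the grasp point. The pads swing forward as they close: fully open they stand 13 mm farther back than shut.
Start: joints at [65.226, 19.034, -3.707, 83.658, 1.238, 77.344, -5.071], TCP at [0.249, -0.573, 0.231] pointing down, gripper open.
Joint ranges: [-148.97, 148.97], [-28.65, 121.19], [-84.17, 76.75], [9.2, 138.47], [-72.65, 252.65], [3.7, 117.97], [-149.18, 149.18]. Speed limits (degrees/s): [127.2, 127.2, 159.86, 159.86, 180, 180, 180].

## Interface

Orientations are given as a 3x3 rotation matrix whose columns are the frame's x, y, z axes.
In Python, from rig import r gives the robot as it stands.
- The arm moves only by the tool play_rows, never from a script. Its argument "motion" is one flat list of numbers, 7 for each row, row after row: the closure, from -1 (fully open) to 1 (shut), then the shift along the tool's x, y, z in m, then the turn, a rotation vector about the tool's x, y, z in degrees. In form: [claw, dx, dy, dz, rx, ry, rz, claw, dx, dy, dz, rx, ry, rz, ...]. A call has 1 to 12 rows; each row is the pose to reach, as a shift and turn from the pose commanded when the call began, along the tool's axes at that moment; what a row does not reach only later rows make up. A row lasts 1/8 s, in which the tool goes at most 62.5 mm and 10.7 degrees, less where a joint would pass 70% of its speed; a pose out of reach is approached as far as the arm can. A call with a gripper value outside its range is refused whole. The fingers move at their own pace and stop on an object; "grip_force" is the grip in N (left out, the last holds). Time passes only in rows, so rows that repeat a pose let the fingers close. It gives the time, the measured TCP pose, the force and the opening at its end, in the units of the state.
- r.get_obs(): the state, without advancing time (a new reading comes with each control period).
- r.read_camera(name): name is "scene" or "side" or "wrist"; returns the picture (420x560x3 uint8, blue, green, red); there is no depth.
- r.camera_info(name): a dict with "fx", "fy", "cx", "cy" (pixels), "origin" and "orientation" of the camera in the world; the wrist camera has in their place "hand_eye" (4x4, takes a point from camera to tool coordinates, whose origin is the TCP and whose axes are the flange's). Camera axes: x right, y up, looking along -z (the intrinsics and any distortion apply to the point x, -y, -z); pixel columns grow to the right and rows downward; lengths in m; the calibration is good to about 2 mm. A picture is of the moment at which its call begins: read the wrist's pose just before it. camera_info takes no time and is no camera call.
- r.sign_off(): hands the job in, once; it reports no verdict.
Trained networks look in the newest picture that a camera, given by its name, has taken for a name from the list of things; names that differ only in an ending like _2 or _b are one class to them, and where a whole thing is asked for, a point or a joint stands for the part that bears it (a point fixed in the world has none). Each returns a list of dicts, best first, with "confidence" (0 to 1); they miss things now and then, are a little off and sometimes report something else, mostly with a low value. They report only what shows in the picture. A call takes as long as a camera call.
- r.boxes_of(camera, name): "at" ([row, column] in pixels, amid what is visible of it).
- r.place_of(camera, name): "at" ([row, column] in pixels: a listed point, or the origin of a listed thing).
The state is a dict: "time": time; "joint_positions": joint angles; "qvel": joint speeds; "joint_torque": joint torques, N m; "tcp_pos": TCP position; "eef_rot": TCP orientation; "ft_force": force on the tool from outside, world axes, zero at the start; "torque": the same for the moment, N m; "grip_width": finger opening in m.
Only numpy, scipy, OpenCV 4.12 (cv2) and the standard library are available. Lean on these libraries where they do the work, as an engineer would, in place of code of your own. Each camera call takes 0.05 s, during which the arm holds its last target.

## Task

Get the batten ready for drilling in the wooden jig: with the fingertips, push the batten along its channel until its end is hard up against the end stop, then fold the hinged leaf with the drill bushings fully down over it, and last turn the wooden turn-button square across the edge of the leaf to lock it. Everything is only pushed, so do not lift the batten, and leave the other things on the bench where they lie.

Things in the scene. Friction and masses are not known exactly. Their poses are not given: they have to be found in the camera images.
- jig: wooden drilling jig screwed to the bench, 170 (x) by 236 mm (y), turned up to 20 degrees. Origin on the bench top under the channel's middle line; x points away from the robot across the channel, y to the left along it to the end stop, z up. Base plate 12 mm thick, from y = -106 to +130 mm, x = -89 to +81 mm
- stop_face (a point): middle of the end stop's face that the batten must meet: jig x = 0, y = +85 mm, 29 mm above the bench. Stop and the two fences along y are 47.5 mm high over the bench; fences from y = -100 to +115 mm, inner faces at x = -32 and +32, outer faces at x = -66 and +56 mm. The channel between them is open at its right end and above
- batten_free_end (a point): middle of the right-hand end face (60 wide, 34 mm high) of the loose batten, 29 mm above the bench: the face to push on. It sticks out to the right of the base
- batten_stop_end (a point): middle of the batten's left-hand end face, 195 mm from the other; at the start 20 to 55 mm short of the end stop
- batten: pale planed wooden batten, 60 x 195 x 34 mm, 0.2 to 0.3 kg, loose. Lies in the channel on the base plate with 2 mm play on each side, its top 1.5 mm below the fences' top; slides with 1 to 3 N. Origin in the middle of its underside, its y along its length towards the end stop
- leaf (a joint): angle of the leaf in rad: 0 = flat down on the fences, 1.57 = upright, 1.95 = leaning back to the left at its stop; starts at 1.65 to 1.95. It folds down to the right (jig -y) about an axis along jig x. The hinge is stiff: the leaf stays where it is left and must be pushed all the way, with 1 to 2 N at its free edge
- leaf_hinge (a point): point on the leaf's hinge axis: jig x = 0, y = +104 mm, 50.5 mm above the bench. The leaf is a beech plate 15 mm thick, 4 to 100 mm from the axis, x = -45 to +50 mm; two steel bushings on its middle line (x = 0) stand 3 mm proud of its outer face. Shut, the outer face is its top, 62.5 mm above the bench, 12 mm above the axis; open, that face looks left
- leaf_edge (a point): middle of the leaf's free edge on its outer face, 100 mm from the hinge axis
- button (a joint): angle of the wooden turn-button in rad, counter-clockwise from above about an upright pivot: 0 = along the near fence pointing right (jig -y), clear of the leaf; negative = end turned towards the robot; 1.57 = square across the leaf's near edge (points along jig +x), stop at 1.60. Starts at -0.6 to 0; needs 1 to 2 N at its end, stays where it is left
- button_pivot (a point): pivot of the turn-button, half-way up it: jig x = -56, y = +50 mm, 73.5 mm above the bench, on a boss on the near fence. The button is a bar 18 mm wide and 18 mm high (64.5 to 82.5 mm above the bench, so 2 mm over the shut leaf) reaching 42 mm from the pivot; turned too early, it is in the leaf's way
- button_end (a point): middle of the free end of the turn-button, 42 mm from its pivot, half-way up it
- dowel_rod: bystander, to be left alone: pale round dowel offcut, 17 mm thick, 140 mm long, lying behind the jig
- carpenter_pencil: bystander, to be left alone: flat red carpenter pencil, 136 mm long, lying on the robot's side of the jig
- tape_roll: bystander, to be left alone: roll of masking tape lying flat, 77 mm across, 18 mm high, to the left of the jig, beyond its end stop
- try_square: bystander, to be left alone: try square lying flat, 115 x 177 mm, 17 mm high, off to the right
- nail_jar: bystander, to be left alone: jar of tacks, 63 mm across, 76 mm high, off to the right
- mallet: bystander, to be left alone: wooden mallet, 298 x 105 mm, 68 mm high, lying at the left
- sanding_block: bystander, to be left alone: cork sanding block, 59 x 99 x 33 mm, at the left, near the front edge of the bench

How it is judged:
By the outcome, as a careful person would: the job done as asked, in the order asked, and still so for the second after the job is handed in, with the robot touching nothing.
It also fails if it takes over 61 s, if anything falls off the work surface, if the arm or the gripper's body presses on something with over 40 N, if the wrist force passes 120 N, or if a joint passes its speed limit or range.

## Working session

There is one attempt and no reset: what is moved stays moved. The work goes in short steps, Python scripts to look and compute and a tool call to move; the robot and the scene stay as the last step left them, time stands still between calls to the robot, and variables do not carry over. Pictures are saved under pics/ and viewed, and the job is handed in when it is done.

Besides the shell and the picture viewer there is one more tool, called after ">>>" as name(argument=value, ...) on one line, values as JSON. play_rows: Moves the arm, as the interface text tells. Its arguments: {"type":"object","properties":{"motion":{"type":"array","items":{"type":"number"}},"grip_force":{"type":"number"}},"required":["motion"]}

```bash
ls; mkdir -p pics; cat > h.py <<'E'
import numpy as np, cv2
from rig import r
def look(cam,names,fn=None):
    im=r.read_camera(cam)
    if fn: cv2.imwrite('pics/'+fn,im)
    out={}
    for n in names:
        out[n]=r.place_of(cam,n)
    return im,out
def ray(cam,px):
    i=r.camera_info(cam)
    d=None
    for k in ('dist','distortion'): d=i.get(k) if d is None else d
    K=np.array([[i['fx'],0,i['cx']],[0,i['fy'],i['cy']],[0,0,1.]])
    p=cv2.undistortPoints(np.array([[[px[1],px[0]]]],float),K,np.array(d,float) if d is not None else None)[0,0]
    v=np.array([p[0],-p[1],-1]); 
    return np.array(i['origin']),np.array(i['orientation'])@v
def atz(cam,px,z):
    o,v=ray(cam,px); return o+v*(z-o[2])/v[2]
E
python3 - <<'E'
from h import *
o=r.get_obs(); print(o)
for c in ('scene','side','wrist'): print(c,r.camera_info(c))
for c in ('scene','side'):
    im,out=look(c,['jig','stop_face','batten_free_end','batten_stop_end','leaf_hinge','leaf_edge','button_pivot','button_end'],c+'0.png')
    for k,v in out.items(): print(c,k,v[:2])
E
```

```text
pics
{'time': 0.0, 'joint_positions': array([65.22640718, 19.07084588, -3.70757821, 83.70723138,  1.23827032,
       77.34431608, -5.07139304]), 'qvel': array([-0.01501608, -0.00746114, -0.02602942,  0.01834611, -0.14822695,
        0.0180205 , -0.06101456]), 'joint_torque': array([ 1.14929808e-03, -6.25461316e+01,  4.96314140e-02, -3.91601658e+01,
        1.61619106e-02,  1.00840861e-02, -4.08346381e-06]), 'tcp_pos': array([ 0.24884486, -0.57289834,  0.23051806]), 'eef_rot': array([[ 9.17199973e-01,  3.98426650e-01, -6.44055215e-04],
       [ 3.98427163e-01, -9.17199071e-01,  1.28806289e-03],
       [-7.75282623e-05, -1.43802034e-03, -9.99998963e-01]]), 'ft_force': array([-0.95542934,  0.39037181, -0.30462476]), 'torque': array([-0.06676696,  0.0365534 ,  0.01207895]), 'grip_width': 0.08533117072564438}
scene {'fx': 522.6755051419464, 'fy': 522.6755051419464, 'cx': 276.7492932976015, 'cy': 217.7708886137486, 'origin': array([-0.46453288,  0.702704  ,  1.37594414]), 'orientation': array([[-5.90407186e-01,  5.94480898e-01, -5.45904586e-01],
       [-8.07105525e-01, -4.34734792e-01,  3
[... 1334 characters left out ...]
idence': 0.68}]
scene button_end [{'at': [220.5, 284.8], 'confidence': 0.66}]
side jig [{'at': [236.0, 289.1], 'confidence': 0.64}]
side stop_face [{'at': [210.4, 291.1], 'confidence': 0.87}, {'at': [357.4, 253.2], 'confidence': 0.22}]
side batten_free_end [{'at': [260.3, 290.2], 'confidence': 0.75}, {'at': [178.7, 239.7], 'confidence': 0.16}]
side batten_stop_end [{'at': [218.8, 290.4], 'confidence': 0.97}]
side leaf_hinge [{'at': [261.3, 290.9], 'confidence': 0.56}]
side leaf_edge [{'at': [171.6, 289.6], 'confidence': 0.87}, {'at': [213.1, 267.7], 'confidence': 0.43}]
side button_pivot [{'at': [207.0, 270.4], 'confidence': 0.64}]
side button_end [{'at': [215.0, 266.9], 'confidence': 0.52}]
```

View pics/scene0.png

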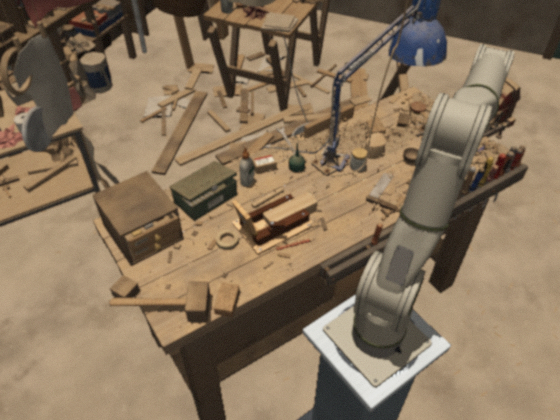

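View pics/side0.png

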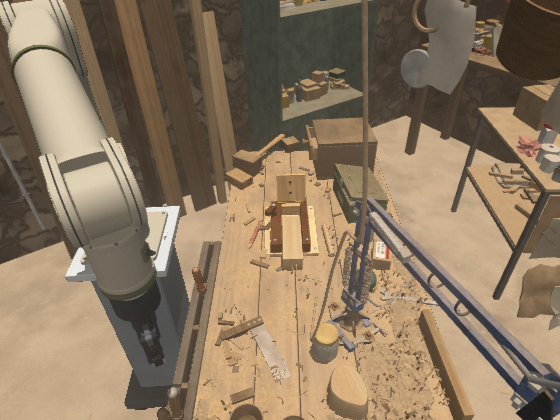

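```bash
python3 - <<'E'
from h import *
Z={'jig':0,'stop_face':.029,'batten_free_end':.029,'batten_stop_end':.029,'leaf_hinge':.0505,'button_pivot':.0735,'button_end':.0735}
S={'jig':[(222.1,274.7),(236,289.1)],'stop_face':[(226.6,257.8),(210.4,291.1)],'batten_free_end':[(196.6,314),(260.3,290.2)],'batten_stop_end':[(221.5,268.1),(218.8,290.4)],'leaf_hinge':[(225.9,247.7),(0,0)],'button_pivot':[(224,273.3),(207,270.4)],'button_end':[(220.5,284.8),(215,266.9)]}
for k in S: print(k,atz('scene',S[k][0],Z[k]).round(4),atz('side',S[k][1],Z[k]).round(4))
# leaf edge triangulate
o1,v1=ray('scene',(211.8,237.5));o2,v2=ray('side',(171.6,289.6))
A=np.c_[v1,-v2];t=np.linalg.lstsq(A,o2-o1,rcond=None)[0];print('edge',o1+v1*t[0],o2+v2*t[1])
E
```

```text
jig [ 0.5428 -0.0255  0.    ] [ 0.5339 -0.0397  0.    ]
stop_face [0.5391 0.0492 0.029 ] [0.5479 0.0571 0.029 ]
batten_free_end [ 0.5383 -0.1989  0.029 ] [ 0.5277 -0.1774  0.029 ]
batten_stop_end [0.5374 0.0068 0.029 ] [0.5423 0.0129 0.029 ]
leaf_hinge [0.5459 0.0855 0.0505] [-2.1914  3.73    0.0505]
button_pivot [0.4849 0.0223 0.0735] [0.4777 0.0257 0.0735]
button_end [ 0.4748 -0.0183  0.0735] [ 0.465  -0.0147  0.0735]
edge [0.54560824 0.12094585 0.14291942] [0.54862342 0.12204083 0.14487295]
```

The scene picture shows the jig around (222,275), with its leaf open at (212,238), the batten end at (197,314), the arm at the right and the tape roll at (238,228). I'll check lamp clearance, then move the wrist camera over the jig.

```bash
cat >> h.py <<'E'
def rows(wps,cur=None):
    """wps: list of (pos, R or None); prints deltas in current tool frame"""
    from scipy.spatial.transform import Rotation as Ro
    o=r.get_obs(); p0=np.array(o['tcp_pos']);R0=np.array(o['eef_rot'])
    if cur is not None: p0,R0=cur
    for p,R in wps:
        d=R0.T@(np.array(p)-p0)
        rv=Ro.from_matrix(R0.T@(R if R is not None else R0)).as_rotvec(degrees=True)
        print(np.round(d,4).tolist(),rv.round(1).tolist())
def down(h):
    h=np.radians(h);x=np.array([np.cos(h),np.sin(h),0]);z=np.array([0,0,-1.])
    return np.c_[x,np.cross(z,x),z]
E
python3 - <<'E'
from h import *
for px in [(355,325),(205,370),(330,330),(390,350)]: print(px,atz('side',px,0).round(3),atz('side',px,0.2).round(3))
D=down(90)
rows([((.42,-.28,.29),down(60)),((.53,0,.28),D)])
E
```

```text
(355, 325) [ 0.591 -0.473 -0.   ] [ 0.565 -0.594  0.2  ]
(205, 370) [0.834 0.1   0.   ] [ 0.753 -0.149  0.2  ]
(330, 330) [ 0.614 -0.404  0.   ] [ 0.583 -0.54   0.2  ]
(390, 350) [ 0.635 -0.564  0.   ] [ 0.599 -0.664  0.2  ]
[0.2736, -0.2009, -0.0587] [0.0, 0.0, -36.5]
[0.4861, -0.4139, -0.0487] [0.0, 0.0, -66.5]
```

>>> play_rows(motion=[1,0.04,-0.03,-0.02,0,0,-6,1,0.09,-0.065,-0.04,0,0,-13,1,0.135,-0.1,-0.05,0,0,-20,1,0.18,-0.135,-0.058,0,0,-27,1,0.225,-0.17,-0.058,0,0,-33,1,0.273,-0.2,-0.058,0,0,-40,1,0.315,-0.243,-0.055,0,0,-46,1,0.358,-0.287,-0.05,0,0,-53,1,0.4,-0.33,-0.05,0,0,-60,1,0.443,-0.37,-0.049,0,0,-66,1,0.486,-0.414,-0.049,0,0,-66.5,1,0.486,-0.414,-0.049,0,0,-66.5])

```text
time: 2.4
tcp_pos: [0.5304, 0.0058, 0.2805]
eef_rot: [[-0.008, 1.0, 0.001], [1.0, 0.008, 0.002], [0.002, 0.001, -1.0]]
ft_force: [-0.7, -0.5, -0.2]
grip_width: -0.0001
```

```bash
cat >> h.py <<'E'
def wray(px,T):
    i=r.camera_info('wrist');H=np.array(i['hand_eye']);p,R=T
    K=np.array([[i['fx'],0,i['cx']],[0,i['fy'],i['cy']],[0,0,1.]])
    q=cv2.undistortPoints(np.array([[[px[1],px[0]]]],float),K,None)[0,0]
    v=R@(H[:3,:3]@np.array([q[0],-q[1],-1])); return p+R@H[:3,3],v
def wz(px,T,z):
    o,v=wray(px,T); return o+v*(z-o[2])/v[2]
def wproj(P,T):
    i=r.camera_info('wrist');H=np.array(i['hand_eye']);p,R=T
    c=H[:3,:3].T@(R.T@(np.array(P)-p)-H[:3,3])
    return i['cy']-i['fy']*c[1]/(-c[2]), i['cx']+i['fx']*c[0]/(-c[2])
E
python3 - <<'E'
from h import *
o=r.get_obs();T=(o['tcp_pos'],o['eef_rot']);print(o['time'],o['tcp_pos'],o['joint_positions'].round(1),o['eef_rot'].round(3))
im,out=look('wrist',['jig','stop_face','batten_free_end','batten_stop_end','leaf_hinge','leaf_edge','button_pivot','button_end'],'w0.png')
Z={'jig':0,'stop_face':.029,'batten_free_end':.029,'batten_stop_end':.029,'leaf_hinge':.0505,'button_pivot':.0735,'button_end':.0735,'leaf_edge':.145}
for k,v in out.items():
    for d in v[:2]: print(k,d,wz(d['at'],T,Z[k]).round(4))
E
```

```text
2.4 [0.53042052 0.00579061 0.28045319] [ 28.7   8.7 -37.7  92.    5.3  81.   -9.1] [[-0.008  1.     0.001]
 [ 1.     0.008  0.002]
 [ 0.002  0.001 -1.   ]]
batten_stop_end {'at': [170.1, 284.8], 'confidence': 0.62} [0.5437 0.0071 0.029 ]
leaf_hinge {'at': [113.4, 288.0], 'confidence': 0.96} [0.5454 0.0788 0.0505]
leaf_hinge {'at': [182.5, 204.2], 'confidence': 0.28} [ 0.442  -0.0051  0.0505]
leaf_edge {'at': [72.9, 295.1], 'confidence': 0.86} [0.5468 0.1139 0.145 ]
leaf_edge {'at': [158.3, 238.2], 'confidence': 0.47} [0.4969 0.0416 0.145 ]
button_pivot {'at': [160.5, 238.9], 'confidence': 0.87} [0.4891 0.0271 0.0735]
button_end {'at': [186.2, 216.0], 'confidence': 0.63} [ 0.4611 -0.0037  0.0735]
```

View pics/w0.png

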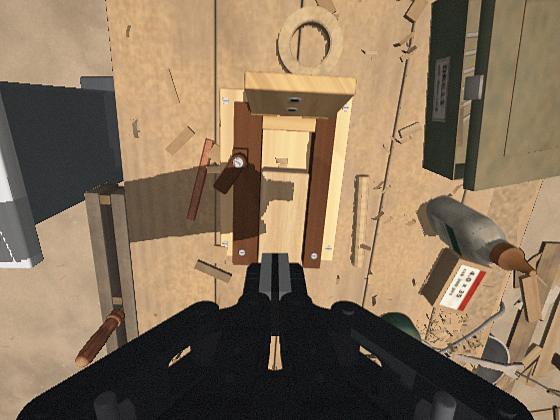

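The wrist view shows the jig cleanly: leaf edge around (75-110, 245-352), button pivot at (160,238), button end at (188,221), channel between columns 262 and 315. I'll zoom in to pick corners for a pose fit.

```bash
python3 - <<'E'
import cv2
im=cv2.imread('pics/w0.png')[65:275,200:370]
cv2.imwrite('pics/w0z.png',cv2.resize(im,None,fx=2.8,fy=2.8,interpolation=cv2.INTER_CUBIC))
E
```

```text
(no output)
```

View pics/w0z.png

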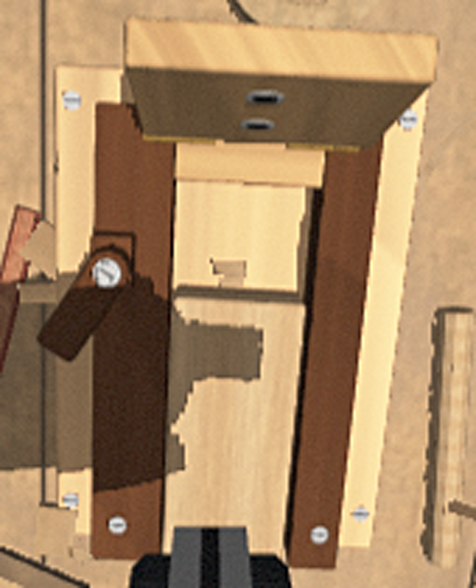

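```bash
python3 - <<'E'
from h import *
from scipy.optimize import least_squares
o=r.get_obs();T=(o['tcp_pos'],o['eef_rot'])
F=[(-89,130,12,57,67),(-66,-100,47.5,92,556),(-32,-100,47.5,162,558),(32,-100,47.5,289,566),(56,-100,47.5,336,567),(-66,115,47.5,97,103),(-32,85,47.5,176,180),(32,85,47.5,323,187),(-56,50,82.5,107,271)]
def W(P,q):
    c,s=np.cos(q[2]),np.sin(q[2]); P=np.array(P)/1000
    return np.array([q[0]+c*P[0]-s*P[1],q[1]+s*P[0]+c*P[1],P[2]])
def pr(P,q,u,v):
    a=wproj(W(P,q),T); return [a[0]-(65+v/2.8),a[1]-(200+u/2.8)]
f=lambda q:np.ravel([pr(x[:3],q,x[3],x[4]) for x in F])
s=least_squares(f,[.54,-.03,0],loss='soft_l1');q=s.x
print(q[:2].round(4),np.degrees(q[2]).round(2)); print(f(q).reshape(-1,2).round(1))
def leaf(a):
    # edge outer face: local (d along, h=12 outer) rot about x axis; shut: y=104-d, z=50.5+h
    out=[]
    for x,h,u,v in [(-45,12,128,20),(50,12,435,38),(-45,-3,135,68),(50,-3,433,82)]:
        y=104-(100*np.cos(a)-h*np.sin(a)); y=104-100*np.cos(a)+h*np.sin(a); z=50.5+100*np.sin(a)+h*np.cos(a)
        out+=pr((x,y,z),q,u,v)
    return np.array(out)
s=least_squares(lambda a:leaf(a[0]),[1.8]);print('leaf',s.x,leaf(s.x[0]).round(1))
a=s.x[0];print('edge world',W((0,104-100*np.cos(a)+12*np.sin(a),50.5+100*np.sin(a)+12*np.cos(a)),q))
def but(b):
    b=b[0];d=np.array([np.sin(b),-np.cos(b)]);n=np.array([-d[1],d[0]]);o=[]
    c=np.array([-56,50])+42*d
    pts=[c+9*n,c-9*n]; 
    m=(pts[0]+pts[1])/2
    return pr((*m,82.5),q,53,350)
s=least_squares(but,[-.4]);print('button',s.x,but(s.x))
s=least_squares(lambda y:pr((0,y[0],46),q,240,298)[:1],[40.]);print('batten stop y',s.x)
np.save('q.npy',q)
for n,P in dict(stop=(0,85,29),hinge=(0,104,50.5),pivot=(-56,50,73.5)).items(): print(n,W(P,q).round(4))
E
```

```text
[ 0.5428 -0.0327] -3.0
[[-1.5 -0.6]
 [ 0.8  0.1]
 [ 1.2 -0.4]
 [ 0.4  0.1]
 [ 0.9  0.4]
 [-1.  -0.3]
 [-0.4 -0.3]
 [-0.1  0.5]
 [ 0.4  0.6]]
leaf [1.80296889] [-0.9 -0.7 -1.1  2.5  0.4 -4.   1.6  1.8]
edge world [0.55002933 0.10581264 0.14505577]
button [-0.58986795] [np.float64(1.0008112497988009), np.float64(-0.6898290669407459)]
batten stop y [34.45471817]
stop [0.5472 0.0522 0.029 ]
hinge [0.5482 0.0712 0.0505]
pivot [0.4895 0.0202 0.0735]
```

```bash
cat >> h.py <<'E'
def W(P,q=None):
    q=np.load('q.npy') if q is None else q
    c,s=np.cos(q[2]),np.sin(q[2]); P=np.array(P)/1000
    return np.array([q[0]+c*P[0]-s*P[1],q[1]+s*P[0]+c*P[1],P[2]])
def J(p):
    q=np.load('q.npy');c,s=np.cos(q[2]),np.sin(q[2]);d=np.array(p)[:2]-q[:2]
    return np.array([c*d[0]+s*d[1],-s*d[0]+c*d[1],p[2]])*1000
E
python3 - <<'E'
from h import *
D=down(87)
rows([(W((0,-195,150)),D),(W((0,-195,26)),D),(W((0,-175,26)),D),(W((0,-130,26)),D)])
E
```

```text
[-0.2266, 0.0032, 0.1305] [0.0, 0.0, 2.9]
[-0.2266, 0.0032, 0.2545] [0.0, 0.0, 2.9]
[-0.2066, 0.0042, 0.2545] [0.0, 0.0, 2.9]
[-0.1617, 0.0064, 0.2544] [0.0, 0.0, 2.9]
```

>>> play_rows(motion=[1,-0.05,0.001,0.01,0,0,1,1,-0.11,0.002,0.03,0,0,3,1,-0.17,0.003,0.07,0,0,3,1,-0.2266,0.0032,0.1,0,0,3,1,-0.2266,0.0032,0.15,0,0,3,1,-0.2266,0.0032,0.2,0,0,3,1,-0.2266,0.0032,0.24,0,0,3,1,-0.2266,0.0032,0.2545,0,0,3,1,-0.2266,0.0032,0.2545,0,0,3,1,-0.216,0.004,0.2545,0,0,3])

```text
time: 4.1
tcp_pos: [0.5348, -0.2168, 0.0276]
eef_rot: [[0.054, 0.999, 0.003], [0.999, -0.054, -0.002], [-0.001, 0.003, -1.0]]
ft_force: [-0.2, 0.3, -0.1]
grip_width: -0.0001
```

```bash
python3 - <<'E'
from h import *
o=r.get_obs();print(J(o['tcp_pos']),o['ft_force'])
im=r.read_camera('wrist');cv2.imwrite('pics/w1.png',im)
D=down(87)
rows([(W((0,y,26)),D) for y in (-175,-130,-124,-120,-118)])
E
```

```text
[   1.72119103 -184.31208668   27.64906283] [-0.23765136  0.28100126 -0.11203868]
[0.0066, -0.002, 0.0017] [0.2, 0.0, 0.0]
[0.0516, -0.002, 0.0017] [0.2, 0.0, 0.0]
[0.0576, -0.002, 0.0017] [0.2, 0.0, 0.0]
[0.0616, -0.002, 0.0017] [0.2, 0.0, 0.0]
[0.0636, -0.002, 0.0017] [0.2, 0.0, 0.0]
```

View pics/w1.png

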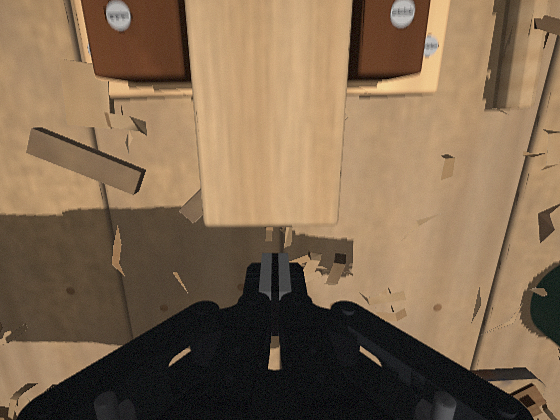

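The fingertips stand centred just behind the batten's free end, at (225,270). Now I'll push.

>>> play_rows(motion=[1,0.007,-0.001,0.001,0,0,0,1,0.014,-0.002,0.001,0,0,0,1,0.021,-0.002,0.001,0,0,0,1,0.028,-0.002,0.001,0,0,0,1,0.034,-0.002,0.001,0,0,0,1,0.04,-0.002,0.001,0,0,0,1,0.045,-0.002,0.001,0,0,0,1,0.05,-0.002,0.001,0,0,0,1,0.053,-0.002,0.001,0,0,0,1,0.055,-0.002,0.001,0,0,0,1,0.056,-0.002,0.001,0,0,0])

```text
time: 5.52
tcp_pos: [0.5348, -0.1599, 0.0248]
eef_rot: [[0.053, 0.999, 0.0], [0.999, -0.053, -0.0], [-0.0, 0.0, -1.0]]
ft_force: [-0.1, -2.9, 3.3]
grip_width: 0.0002
```

```bash
python3 - <<'E'
from h import *
o=r.get_obs();print(J(o['tcp_pos']),o['ft_force'])
E
```

```text
[  -1.35029874 -127.48782932   24.84856123] [-0.12436506 -2.90289482  3.26976771]
```

>>> play_rows(motion=[1,0.0015,0,0,0,0,0,1,0.003,0,0,0,0,0,1,0.0045,0,0,0,0,0,1,0.005,0,0,0,0,0])

```text
time: 6.02
tcp_pos: [0.535, -0.1548, 0.0248]
eef_rot: [[0.053, 0.999, 0.0], [0.999, -0.053, -0.0], [-0.0, 0.0, -1.0]]
ft_force: [-0.6, -3.7, 2.4]
grip_width: 0.0
```

>>> play_rows(motion=[1,0.001,0,0,0,0,0,1,0.002,0,0,0,0,0,1,0.002,0,0,0,0,0])

```text
time: 6.4
tcp_pos: [0.5351, -0.1527, 0.0248]
eef_rot: [[0.053, 0.999, 0.0], [0.999, -0.053, 0.0], [0.0, 0.0, -1.0]]
ft_force: [-0.1, -2.4, 2.0]
grip_width: -0.0001
```

>>> play_rows(motion=[1,0.001,0,0,0,0,0,1,0.002,0,0,0,0,0,1,0.002,0,0,0,0,0])

```text
time: 6.78
tcp_pos: [0.5352, -0.1506, 0.0248]
eef_rot: [[0.052, 0.999, 0.0], [0.999, -0.052, 0.0], [0.0, 0.0, -1.0]]
ft_force: [0.2, -2.4, 1.3]
grip_width: -0.0001
```

>>> play_rows(motion=[1,0.001,0,0,0,0,0,1,0.002,0,0,0,0,0,1,0.002,0,0,0,0,0])

```text
time: 7.15
tcp_pos: [0.5353, -0.1486, 0.0248]
eef_rot: [[0.052, 0.999, -0.0], [0.999, -0.052, 0.0], [0.0, -0.0, -1.0]]
ft_force: [-0.4, -1.1, 1.1]
grip_width: 0.0
```

```bash
python3 - <<'E'
from h import *
o=r.get_obs();print(J(o['tcp_pos']),o['ft_force'])
im=r.read_camera('wrist');cv2.imwrite('pics/w2.png',im)
im=r.read_camera('scene')[170:270,210:340];cv2.imwrite('pics/s2.png',cv2.resize(im,None,fx=5,fy=5,interpolation=2))
E
```

```text
[  -1.39134432 -116.17346615   24.77370673] [-0.42390462 -1.12984602  1.11971494]
```

View pics/w2.png

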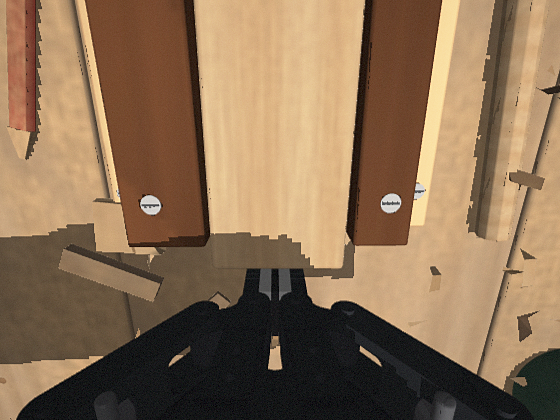

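View pics/s2.png

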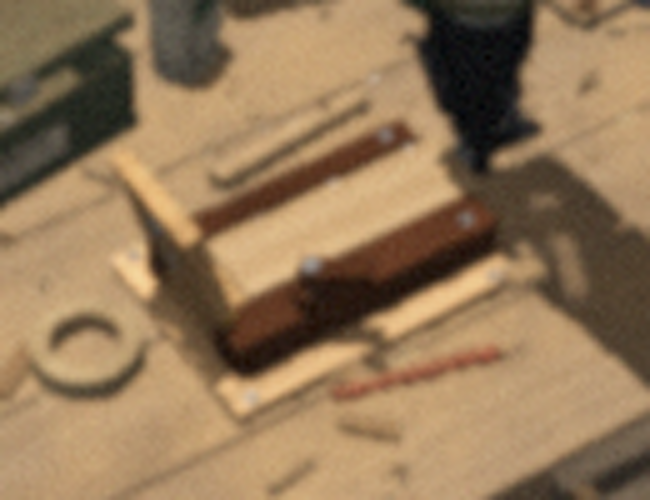

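The batten end (row ~270) is some 10 mm past the fence ends (row 245), so it is almost home. I'll continue in fine steps.

>>> play_rows(motion=[1,0.001,0,0,0,0,0,1,0.002,0,0,0,0,0,1,0.002,0,0,0,0,0])

```text
time: 7.62
tcp_pos: [0.5354, -0.1466, 0.0247]
eef_rot: [[0.052, 0.999, -0.0], [0.999, -0.052, 0.0], [0.0, -0.0, -1.0]]
ft_force: [0.0, -1.7, 0.4]
grip_width: 0.0003
```

>>> play_rows(motion=[1,0.001,0,0,0,0,0,1,0.002,0,0,0,0,0,1,0.002,0,0,0,0,0])

```text
time: 8.0
tcp_pos: [0.5354, -0.1465, 0.0248]
eef_rot: [[0.054, 0.999, 0.0], [0.999, -0.054, -0.002], [-0.002, 0.0, -1.0]]
ft_force: [0.3, -7.1, -1.3]
grip_width: 0.0002
```

The tip stalls and the force jumps, so that's the stop. A little more push will seat it.

>>> play_rows(motion=[1,0.002,0,0,0,0,0,1,0.003,0,0,0,0,0,1,0.003,0,0,0,0,0])

```text
time: 8.38
tcp_pos: [0.5357, -0.1464, 0.0251]
eef_rot: [[0.056, 0.998, 0.001], [0.998, -0.056, -0.005], [-0.005, 0.001, -1.0]]
ft_force: [0.6, -15.3, -0.8]
grip_width: 0.0004
```

```bash
python3 - <<'E'
from h import *
o=r.get_obs();print(J(o['tcp_pos']),o['ft_force'])
im=r.read_camera('wrist');cv2.imwrite('pics/w3.png',im)
cmd=(o['tcp_pos'],o['eef_rot'])
D=down(87)
rows([(W((-1,-145,26)),D),(W((-1,-145,240)),D),(W((15,50,260)),D),(W((15,190,260)),D),(W((15,190,130)),D)])
E
```

```text
[  -1.07014141 -113.95343436   25.13233212] [  0.5833403  -15.32858737  -0.82294877]
[-0.031, 0.0002, -0.0007] [0.1, 0.3, -0.2]
[-0.0321, 0.0005, -0.2147] [0.1, 0.3, -0.2]
[0.1629, 0.0157, -0.2356] [0.1, 0.3, -0.2]
[0.3029, 0.0152, -0.2363] [0.1, 0.3, -0.2]
[0.3035, 0.015, -0.1063] [0.1, 0.3, -0.2]
```

View pics/w3.png

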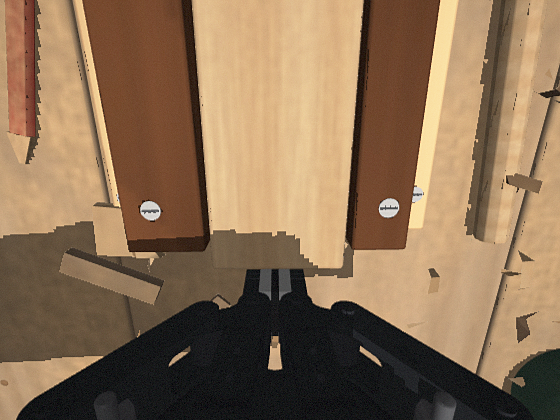

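The batten is hard against the stop: no motion while the force rose to 15 N. Next I retreat, lift, and go over to the left of the leaf.

>>> play_rows(motion=[1,-0.035,0,0,0,0,0,1,-0.035,0,-0.05,0,0,0,1,-0.035,0,-0.11,0,0,0,1,-0.035,0,-0.17,0,0,0,1,-0.02,0.003,-0.22,0,0,0,1,0.04,0.01,-0.235,0,0,0,1,0.1,0.015,-0.236,0,0,0,1,0.16,0.02,-0.236,0,0,0,1,0.22,0.02,-0.236,0,0,0,1,0.28,0.02,-0.236,0,0,0,1,0.3,0.02,-0.236,0,0,0,1,0.3,0.02,-0.2,0,0,0])

```text
time: 9.93
tcp_pos: [0.5717, 0.1609, 0.2265]
eef_rot: [[0.048, 0.999, 0.004], [0.999, -0.048, 0.003], [0.003, 0.004, -1.0]]
ft_force: [-0.1, -0.9, -1.6]
grip_width: -0.0002
```

```bash
python3 - <<'E'
from h import *
o=r.get_obs();print(J(o['tcp_pos']),o['ft_force'],o['joint_positions'].round(0))
im=r.read_camera('wrist');cv2.imwrite('pics/w4.png',im)
D=down(87)
rows([(W((20,185,122)),D)]+[(W((20,y,z)),D) for y,z in [(150,125),(130,125)]])
print('---')
for a in np.radians([80,70,60,50,40,30,20,10,5,0]):
    rows([(W((20,104-85*np.cos(a)+12*np.sin(a)+8,50.5+85*np.sin(a)+12*np.cos(a))),D)])
E
```

```text
[ 18.80677213 194.81635971 226.47389035] [-0.13875439 -0.86006309 -1.61759902] [ 12.  20. -40.  88.  13.  77. -32.]
[-0.0069, 0.0037, 0.0978] [-0.3, 0.0, 0.2]
[-0.0419, 0.0036, 0.0948] [-0.3, 0.0, 0.2]
[-0.0619, 0.0036, 0.0948] [-0.3, 0.0, 0.2]
---
[-0.0829, 0.0035, 0.0835] [-0.3, 0.0, 0.2]
[-0.0977, 0.0034, 0.0854] [-0.3, 0.0, 0.2]
[-0.112, 0.0034, 0.0897] [-0.3, 0.0, 0.2]
[-0.1254, 0.0034, 0.0965] [-0.3, 0.0, 0.2]
[-0.1373, 0.0034, 0.1055] [-0.3, 0.0, 0.2]
[-0.1475, 0.0034, 0.1165] [-0.3, 0.0, 0.2]
[-0.1557, 0.0035, 0.129] [-0.3, 0.0, 0.2]
[-0.1615, 0.0035, 0.1428] [-0.3, 0.0, 0.2]
[-0.1635, 0.0035, 0.15] [-0.3, 0.0, 0.2]
[-0.1649, 0.0036, 0.1574] [-0.3, 0.0, 0.2]
```

View pics/w4.png

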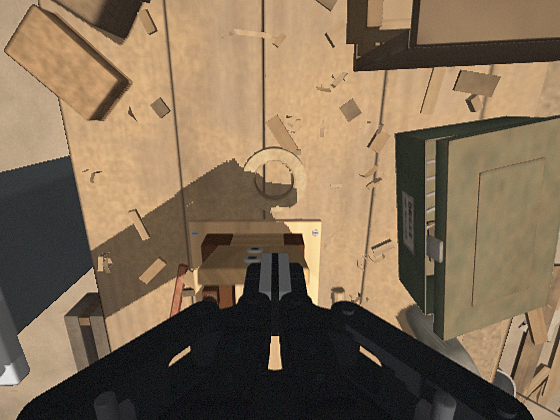

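>>> play_rows(motion=[1,-0.004,0.003,0.04,0,0,0,1,-0.006,0.0035,0.08,0,0,0,1,-0.007,0.0035,0.096,0,0,0,1,-0.007,0.0035,0.096,0,0,0])

```text
time: 10.48
tcp_pos: [0.5742, 0.1494, 0.1287]
eef_rot: [[0.053, 0.999, -0.001], [0.999, -0.053, -0.0], [-0.0, -0.001, -1.0]]
ft_force: [0.9, -0.1, 0.4]
grip_width: 0.0
```

```bash
python3 - <<'E'
from h import *
o=r.get_obs();print(J(o['tcp_pos']),o['ft_force'])
im=r.read_camera('wrist');cv2.imwrite('pics/w5.png',im)
im=r.read_camera('scene')[150:280,190:340];cv2.imwrite('pics/s5.png',cv2.resize(im,None,fx=4,fy=4,interpolation=2))
E
```

```text
[ 21.90044242 183.46719822 128.67361416] [ 0.92748883 -0.05440624  0.38875786]
```

View pics/w5.png

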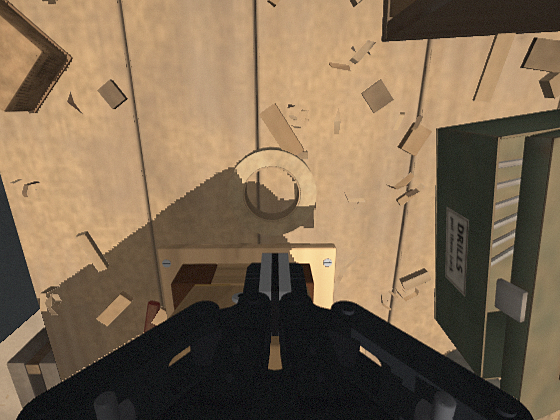

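View pics/s5.png

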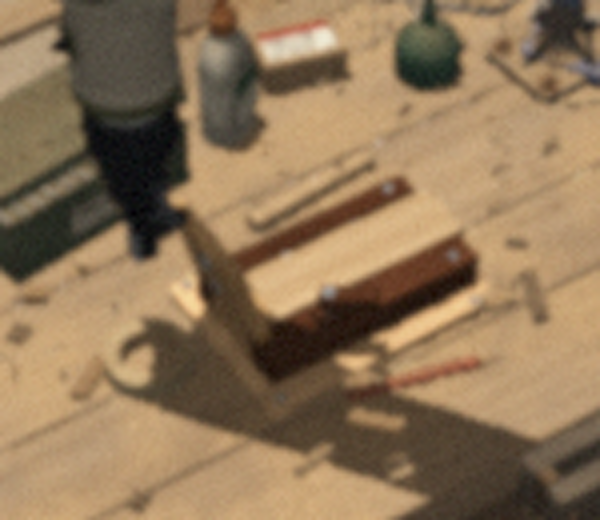

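The fingers stand left of the leaf's outer face with clearance. Now the fold, first part.

>>> play_rows(motion=[1,-0.012,0,0.002,0,0,0,1,-0.024,0,0.002,0,0,0,1,-0.034,0,0.002,0,0,0,1,-0.044,0,0.002,0,0,0,1,-0.054,0,0.002,0,0,0,1,-0.064,0,0.002,0,0,0,1,-0.075,0,0.002,0,0,0,1,-0.083,0,0.002,0,0,0,1,-0.09,0,0.002,0,0,0,1,-0.097,0,0.002,0,0,0,1,-0.104,0,0.003,0,0,0])

```text
time: 11.95
tcp_pos: [0.5691, 0.0453, 0.1259]
eef_rot: [[0.052, 0.999, 0.0], [0.999, -0.052, -0.0], [-0.0, 0.0, -1.0]]
ft_force: [-0.9, 2.2, -0.4]
grip_width: 0.0002
```

```bash
python3 - <<'E'
from h import *
o=r.get_obs();print(J(o['tcp_pos']),o['ft_force'])
im=r.read_camera('scene')[150:280,190:340];cv2.imwrite('pics/s6.png',cv2.resize(im,None,fx=4,fy=4,interpolation=2))
E
```

```text
[ 22.23438862  79.22732962 125.85011884] [-0.92400535  2.18500916 -0.40564383]
```

View pics/s6.png

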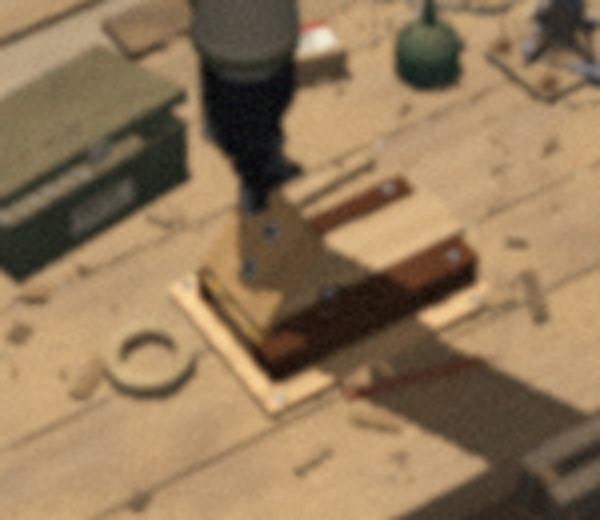

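>>> play_rows(motion=[1,-0.0126,0,0.0026,0,0,0,1,-0.019,0,0.007,0,0,0,1,-0.0246,0,0.0116,0,0,0,1,-0.03,0,0.017,0,0,0,1,-0.035,0,0.0225,0,0,0,1,-0.039,0,0.0285,0,0,0,1,-0.043,0,0.035,0,0,0,1,-0.046,0,0.042,0,0,0,1,-0.049,0,0.049,0,0,0,1,-0.0505,0,0.055,0,0,0,1,-0.052,0,0.06,0,0,0,1,-0.052,0,0.062,0,0,0])

```text
time: 13.5
tcp_pos: [0.5662, -0.0066, 0.0634]
eef_rot: [[0.053, 0.999, -0.0], [0.999, -0.053, -0.0], [-0.0, -0.0, -1.0]]
ft_force: [-0.2, -0.6, 0.4]
grip_width: -0.0004
```

```bash
python3 - <<'E'
from h import *
o=r.get_obs();print(J(o['tcp_pos']),o['ft_force'])
im=r.read_camera('scene')[150:280,190:340];cv2.imwrite('pics/s7.png',cv2.resize(im,None,fx=4,fy=4,interpolation=2))
E
```

```text
[22.06665078 27.32196009 63.44133599] [-0.21118086 -0.56790733  0.41377491]
```

View pics/s7.png

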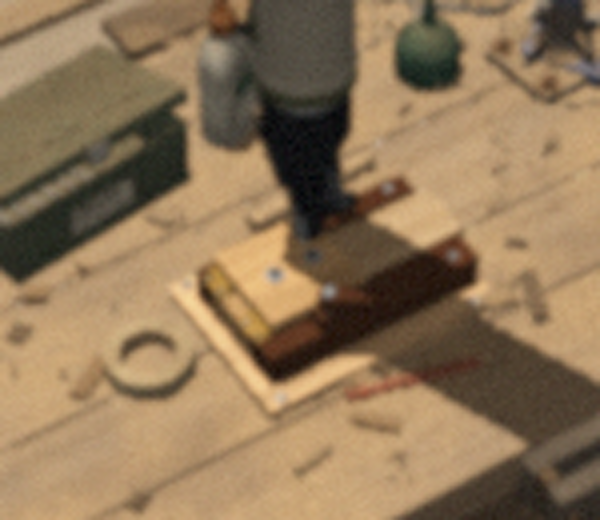

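The leaf is nearly flat. I'll press it down until the force rises.

>>> play_rows(motion=[1,0,0,0.0015,0,0,0,1,0,0,0.003,0,0,0,1,0,0,0.003,0,0,0])

```text
time: 13.92
tcp_pos: [0.5666, -0.0063, 0.0624]
eef_rot: [[0.053, 0.999, 0.001], [0.999, -0.053, -0.001], [-0.001, 0.001, -1.0]]
ft_force: [-8.2, -1.1, 15.6]
grip_width: 0.0002
```

The leaf is shut: tip at 62.4 mm with 15 N reaction. I'll lift and look at the leaf and the button from above.

>>> play_rows(motion=[1,0,0,-0.03,0,0,0,1,0,-0.02,-0.08,0,0,0,1,-0.02,-0.07,-0.12,0,0,0,1,-0.05,-0.11,-0.15,0,0,0,1,-0.06,-0.12,-0.16,0,0,0,1,-0.06,-0.12,-0.16,0,0,0])

```text
time: 14.68
tcp_pos: [0.4435, -0.0608, 0.2218]
eef_rot: [[0.055, 0.999, 0.002], [0.999, -0.055, -0.002], [-0.002, 0.002, -1.0]]
ft_force: [0.8, 0.1, -0.2]
grip_width: 0.0001
```

```bash
python3 - <<'E'
from h import *
o=r.get_obs();print(J(o['tcp_pos']),o['ft_force'],o['joint_positions'].round(0))
im=r.read_camera('wrist');cv2.imwrite('pics/w8.png',im);np.savez('T8.npz',p=o['tcp_pos'],R=o['eef_rot'])
for n in ('button_pivot','button_end','leaf_edge'):
    print(n,[(d,J(wz(d['at'],(o['tcp_pos'],o['eef_rot']),.0625 if n=='leaf_edge' else .0735)).round(1)) for d in r.place_of('wrist',n)[:2]])
cv2.imwrite('pics/w8z.png',cv2.resize(im[60:330,180:440],None,fx=2.2,fy=2.2,interpolation=2))
E
```

```text
[-97.7121327  -33.23541641 221.8428697 ] [ 0.80248148  0.0660604  -0.24801399] [ 39.  -2. -36. 108.  -1.  73.   0.]
button_pivot [({'at': [94.3, 318.1], 'confidence': 0.56}, array([-58.3,  57.6,  73.5]))]
button_end []
leaf_edge [({'at': [145.2, 374.7], 'confidence': 0.74}, array([ 0.7, 11. , 62.5])), ({'at': [142.7, 256.9], 'confidence': 0.37}, array([-114.6,   13.6,   62.5]))]
```

View pics/w8z.png

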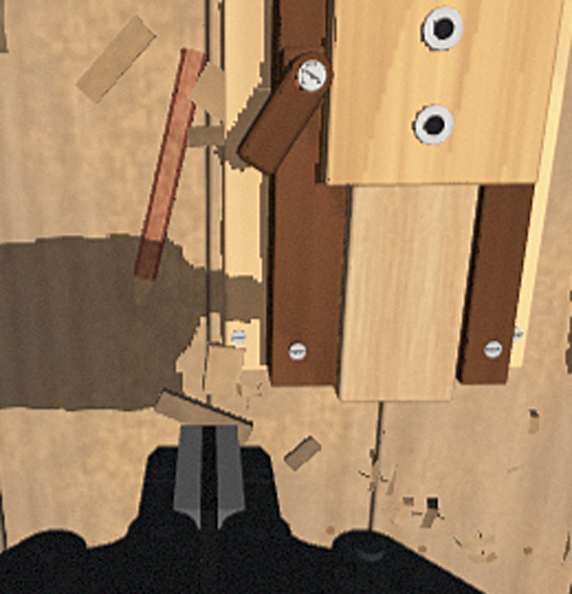

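```bash
python3 - <<'E'
from h import *
from scipy.optimize import least_squares
z=np.load('T8.npz');T=(z['p'],z['R'])
F=[(-66,-100,47.5,270,384),(-32,-100,47.5,336,386),(32,-100,47.5,459,382),(56,-100,47.5,505,384),(-45,4,62.5,327,183),(50,4,62.5,534,184),(-56,50,82.5,312,75)]
def pr(P,q,u,v):
    a=wproj(W(P,q),T); return [a[0]-(60+v/2.2),a[1]-(180+u/2.2)]
f=lambda q:np.ravel([pr(x[:3],q,x[3],x[4]) for x in F])
s=least_squares(f,[.54,-.03,0]);q=s.x
print(q[:2].round(4),np.degrees(q[2]).round(2)); print(f(q).reshape(-1,2).round(1))
def but(b):
    b=b[0];c=np.array([-56,50])+42*np.array([np.sin(b),-np.cos(b)])
    return pr((*c,82.5),q,255,164)
s=least_squares(but,[-.4]);print('button',s.x,but(s.x))
np.save('q.npy',q); o=r.get_obs();print(J(o['tcp_pos']))
b=s.x[0]
D=down(87);
for y in [(-110,45,120),(-110,45,72)]: rows([(W(y),D)])
E
```

```text
[ 0.5427 -0.0241] -2.73
[[ 0.7 -0.4]
 [-0.4 -0.4]
 [ 1.   0.1]
 [-0.   0.4]
 [ 0.7 -1.1]
 [-0.4  2. ]
 [-0.9 -0.5]]
button [-0.55112061] [np.float64(0.951453436949663), np.float64(-0.5969846530200584)]
[-97.2564646  -39.54552038 220.03941163]
[0.0844, -0.0129, 0.1001] [-0.1, -0.0, 0.1]
[0.0844, -0.0129, 0.1481] [-0.1, -0.0, 0.1]
```

```bash
python3 - <<'E'
from h import *
q=np.load('q.npy');q[1]=-.0255;np.save('q.npy',q)
o=r.get_obs();print(J(o['tcp_pos']))
D=down(87.2)
rows([(W((-99,44,120)),D),(W((-99,44,71)),D)])
E
```

```text
[-97.32089687 -38.19264408 220.03941163]
[0.0821, -0.0019, 0.1001] [-0.1, -0.0, -0.1]
[0.0821, -0.0018, 0.1491] [-0.1, -0.0, -0.1]
```

>>> play_rows(motion=[1,0.04,0,0.03,0,0,0,1,0.082,-0.002,0.06,0,0,0,1,0.082,-0.002,0.1,0,0,0,1,0.082,-0.002,0.135,0,0,0,1,0.082,-0.002,0.149,0,0,0,1,0.082,-0.002,0.149,0,0,0,1,0.082,-0.002,0.149,0,0,0])

```text
time: 15.75
tcp_pos: [0.4466, 0.0223, 0.0729]
eef_rot: [[0.053, 0.999, 0.002], [0.999, -0.053, 0.0], [0.0, 0.002, -1.0]]
ft_force: [0.1, 0.3, 0.8]
grip_width: -0.0001
```

```bash
python3 - <<'E'
from h import *
o=r.get_obs();print(J(o['tcp_pos']),o['ft_force'])
im=r.read_camera('scene')[150:280,190:340];cv2.imwrite('pics/s9.png',cv2.resize(im,None,fx=4,fy=4,interpolation=2))
D=down(87.2)
def P(b,rr=30,hx=7.5,hy=11):
    d=np.array([np.sin(b),-np.cos(b)]);t=np.array([np.cos(b),np.sin(b)])
    s=hx*abs(np.cos(b))+hy*abs(np.sin(b));return (*(np.array([-56,50])+d*rr-t*(9+s)),71)
for b in (-.5,-.2,0,.2,.4,.6,.8,1,1.2,1.3,1.4,1.5,1.57):
    print(b,np.round(P(b),1));rows([(W(P(b)),D)])
E
```

```text
[-98.25856013  43.13538761  72.86990565] [0.05782411 0.26159128 0.79096696]
-0.5 [-88.7  33.7  71. ]
[-0.0093, 0.0095, 0.002] [0.1, 0.0, -0.2]
-0.2 [-80.1  24.3  71. ]
[-0.0186, 0.0182, 0.002] [0.1, 0.0, -0.2]
0 [-72.5  20.   71. ]
[-0.0229, 0.0258, 0.002] [0.1, 0.0, -0.2]
0.2 [-68.2  16.9  71. ]
[-0.0259, 0.0301, 0.002] [0.1, 0.0, -0.2]
0.4 [-62.9  14.5  71. ]
[-0.0283, 0.0354, 0.002] [0.1, 0.0, -0.2]
0.6 [-56.7  13.2  71. ]
[-0.0296, 0.0416, 0.0021] [0.1, 0.0, -0.2]
0.8 [-49.9  13.2  71. ]
[-0.0295, 0.0485, 0.0021] [0.1, 0.0, -0.2]
1 [-42.8  15.   71. ]
[-0.0277, 0.0555, 0.0021] [0.1, 0.0, -0.2]
1.2 [-36.   18.7  71. ]
[-0.024, 0.0623, 0.0021] [0.1, 0.0, -0.2]
1.3 [-32.9  21.2  71. ]
[-0.0215, 0.0654, 0.0021] [0.1, 0.0, -0.2]
1.4 [-30.   24.1  71. ]
[-0.0186, 0.0683, 0.0021] [0.1, 0.0, -0.2]
1.5 [-27.5  27.4  71. ]
[-0.0152, 0.0707, 0.0021] [0.1, 0.0, -0.2]
1.57 [-26.  30.  71.]
[-0.0127, 0.0722, 0.0021] [0.1, 0.0, -0.2]
```

View pics/s9.png

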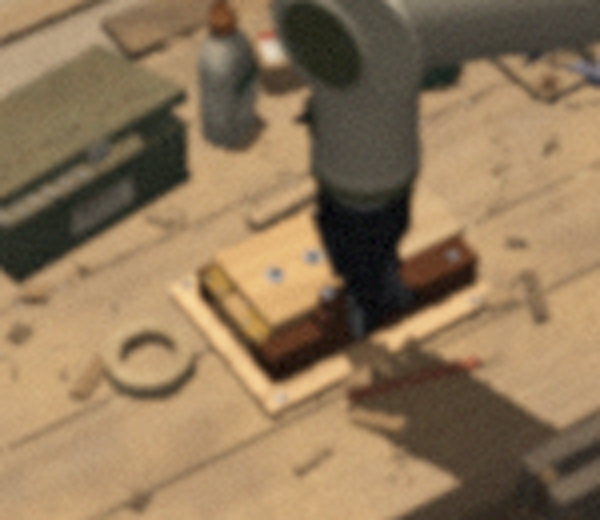

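>>> play_rows(motion=[1,-0.005,0.005,0.001,0,0,0,1,-0.0093,0.0095,0.001,0,0,0,1,-0.014,0.014,0.001,0,0,0,1,-0.0186,0.0182,0.001,0,0,0,1,-0.0229,0.0258,0.001,0,0,0,1,-0.026,0.03,0.001,0,0,0,1,-0.0283,0.0354,0.001,0,0,0,1,-0.0296,0.0416,0.001,0,0,0,1,-0.0295,0.0485,0.001,0,0,0,1,-0.0295,0.0485,0.001,0,0,0])

```text
time: 17.05
tcp_pos: [0.4933, -0.01, 0.0709]
eef_rot: [[0.053, 0.999, 0.001], [0.999, -0.053, 0.0], [0.0, 0.001, -1.0]]
ft_force: [-0.6, 0.1, -0.2]
grip_width: 0.0
```

```bash
python3 - <<'E'
from h import *
o=r.get_obs();print(J(o['tcp_pos']),o['ft_force'])
im=r.read_camera('wrist');cv2.imwrite('pics/w10.png',im)
im=r.read_camera('scene')[150:280,190:340];cv2.imwrite('pics/s10.png',cv2.resize(im,None,fx=4,fy=4,interpolation=2))
D=down(87.2)
rows([(W((x,y,71)),D) for x,y in [(-42.8,15),(-36,18.7),(-33,21.2),(-30,24.1),(-27.5,27.4),(-26,30)]])
E
```

```text
[-50.06051149  13.17534833  70.87563815] [-0.56754855  0.10675802 -0.2322749 ]
[0.0018, 0.0077, -0.0001] [0.0, -0.0, -0.2]
[0.0055, 0.0144, -0.0001] [0.0, -0.0, -0.2]
[0.008, 0.0174, -0.0001] [0.0, -0.0, -0.2]
[0.011, 0.0204, -0.0001] [0.0, -0.0, -0.2]
[0.0143, 0.0229, -0.0001] [0.0, -0.0, -0.2]
[0.0169, 0.0244, -0.0001] [0.0, -0.0, -0.2]
```

View pics/w10.png

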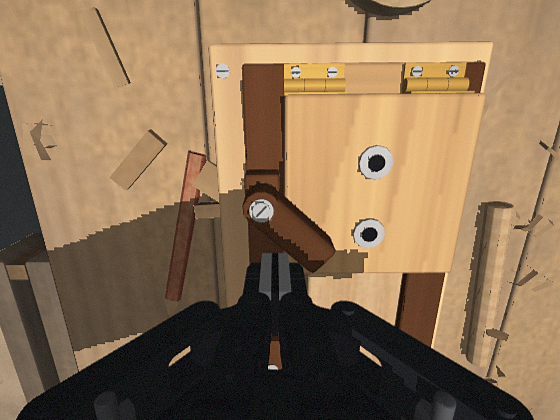

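View pics/s10.png

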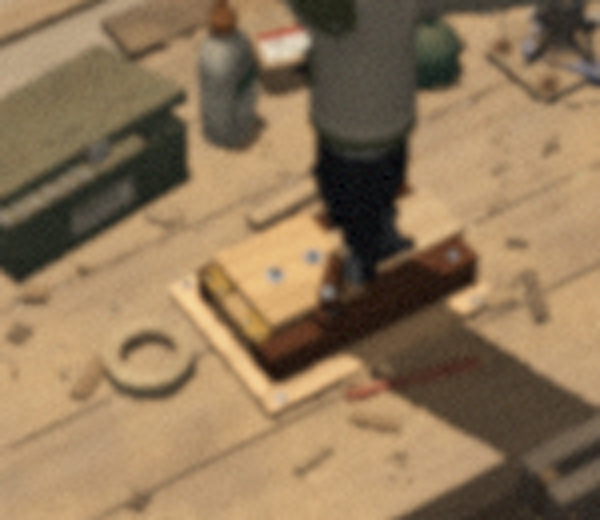

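The button is at about 0.85 rad (pivot at (211,261), end at (262,322)), and the fingers press its lower side. I'll continue the arc.

>>> play_rows(motion=[1,0.001,0.004,0,0,0,0,1,0.0018,0.0077,0,0,0,0,1,0.0035,0.011,0,0,0,0,1,0.0055,0.0144,0,0,0,0,1,0.008,0.0174,0,0,0,0,1,0.011,0.0204,0,0,0,0,1,0.0143,0.0229,0,0,0,0,1,0.016,0.0244,0,0,0,0,1,0.016,0.0244,0,0,0,0])

```text
time: 18.27
tcp_pos: [0.5181, 0.0051, 0.0709]
eef_rot: [[0.052, 0.999, 0.001], [0.999, -0.052, 0.0], [0.0, 0.001, -1.0]]
ft_force: [-0.4, 0.2, 0.1]
grip_width: -0.0002
```

```bash
python3 - <<'E'
from h import *
o=r.get_obs();print(J(o['tcp_pos']),o['ft_force'])
im=r.read_camera('wrist');cv2.imwrite('pics/w11.png',im)
E
```

```text
[-26.00677367  29.35734132  70.90835745] [-0.36829565  0.18531787  0.09955134]
```

View pics/w11.png

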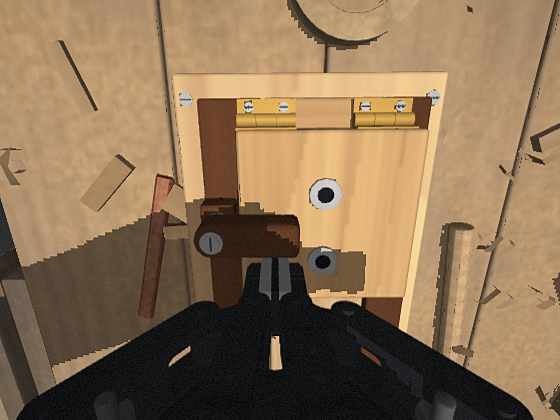

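```bash
python3 - <<'E'
import cv2
im=cv2.imread('pics/w11.png')[120:310,180:440]
cv2.imwrite('pics/w11z.png',cv2.resize(im,None,fx=3,fy=3,interpolation=2))
E
```

```text
(no output)
```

View pics/w11z.png

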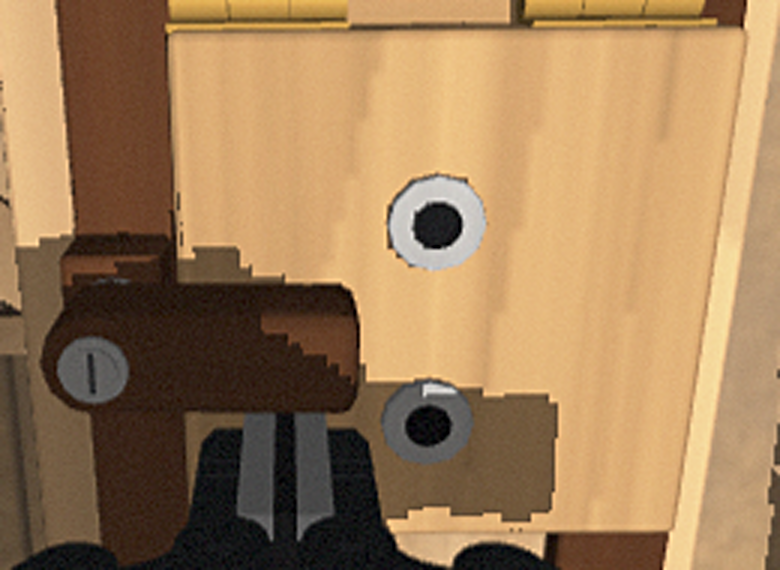

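The bar is within about 1° of square. I'll give it a small nudge.

>>> play_rows(motion=[1,0.0005,0,0,0,0,0,1,0.001,0,0,0,0,0,1,0.001,0,0,0,0,0])

```text
time: 18.7
tcp_pos: [0.5181, 0.0054, 0.0709]
eef_rot: [[0.053, 0.999, 0.001], [0.999, -0.053, -0.0], [-0.0, 0.001, -1.0]]
ft_force: [-0.2, -1.5, 1.1]
grip_width: 0.0001
```

>>> play_rows(motion=[1,0.0005,0,0,0,0,0,1,0.001,0,0,0,0,0,1,0.001,0,0,0,0,0])

```text
time: 19.08
tcp_pos: [0.5182, 0.0065, 0.0709]
eef_rot: [[0.053, 0.999, 0.001], [0.999, -0.053, -0.0], [-0.0, 0.001, -1.0]]
ft_force: [2.7, -3.3, 0.4]
grip_width: 0.0003
```

Now I back off, lift and check.

>>> play_rows(motion=[1,-0.012,0,0,0,0,0,1,-0.025,0,-0.02,0,0,0,1,-0.03,0,-0.07,0,0,0,1,-0.04,0,-0.12,0,0,0,1,-0.05,0,-0.16,0,0,0,1,-0.05,0,-0.18,0,0,0,1,-0.05,0,-0.18,0,0,0])

```text
time: 19.95
tcp_pos: [0.5155, -0.0433, 0.2518]
eef_rot: [[0.053, 0.999, 0.002], [0.999, -0.053, -0.0], [-0.0, 0.002, -1.0]]
ft_force: [0.3, 0.3, -1.0]
grip_width: -0.0003
```

```bash
python3 - <<'E'
from h import *
o=r.get_obs();print(o['time'],J(o['tcp_pos']),o['ft_force'])
im=r.read_camera('wrist');cv2.imwrite('pics/w12.png',im)
cv2.imwrite('pics/w12z.png',cv2.resize(im[70:270,190:370],None,fx=3,fy=3,interpolation=2))
im=r.read_camera('scene')[150:320,100:340];cv2.imwrite('pics/s12.png',cv2.resize(im,None,fx=3,fy=3,interpolation=2))
E
```

```text
19.95 [-26.25431796 -19.10883526 251.81424145] [ 0.29132308  0.28953652 -1.02185761]
```

View pics/w12z.png

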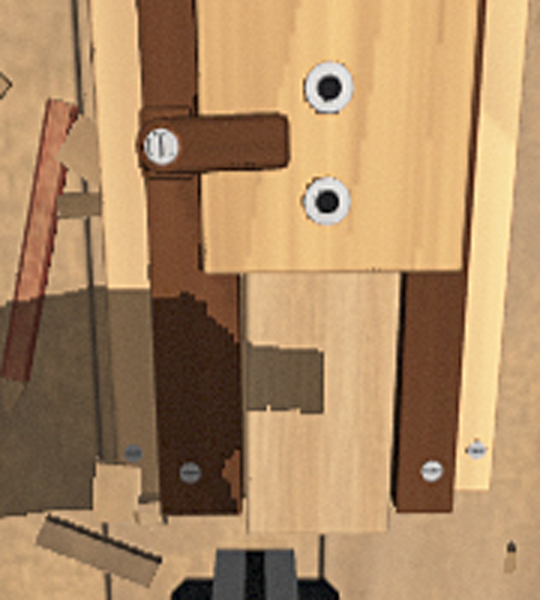

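View pics/s12.png

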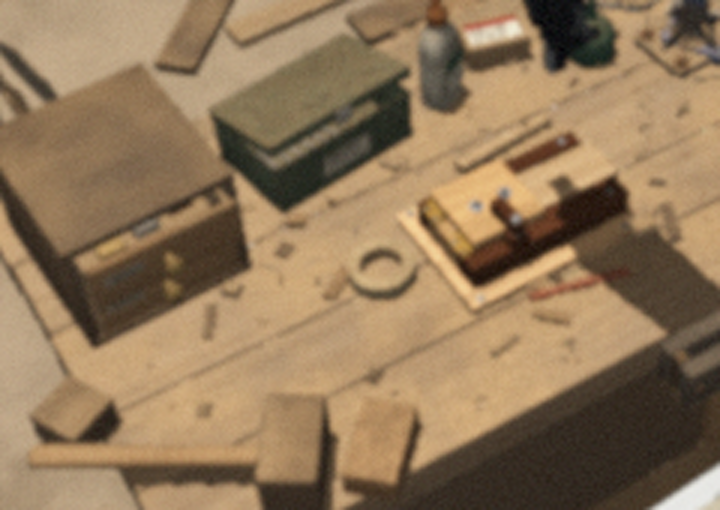

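The batten is at its stop, protruding 7–10 mm past the fences by pixel measure against 10 mm nominal. The leaf is flat, the button lies square across it, and the bystanders look untouched. Handing in.

```bash
python3 -c "
from rig import r
print(r.sign_off())"
```

```text
the job is handed in; nothing more can be done
None
```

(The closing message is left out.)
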